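# Tuck the weather flap of a cam lock under its lip

## Robot

A 6-joint arm with a two-finger parallel gripper is mounted at the origin on the work surface. World frame = base frame: x ahead of the robot, y to its left, z up, the work surface at z = 0. Lengths are in mm, angles in rad, forces in N, time in s.
With the tool pointing down it reaches from about 350 to 775 mm from the base axis. Payload 7.3 kg.
Tool frame: the origin (TCP) lies at the very end of the fingers, on their centre line; the grasp point (between the pads) lies 19 mm behind it; z points along the fingers, y is the line along which they close (so a half turn about z gives the same grasp; the last joint's range is limited). The gripper opens to 92 mm and grips with 3 to 60 N. Pads are 19 mm wide; open, the fingers measure 130 mm over their backs; the gripper's body (75 mm by 190 mm) begins 47 mm behind the grasp point.
Start: joints at [-1.287, 0.342, 1.524, -0, 1.275, -0.146], TCP at [218.786, -477.261, 226.741] pointing down, gripper open.
Joint ranges: [-2.53, 2.53], [-0.77, 2.02], [0.04, 2.7], [-1, 4.14], [0.28, 2.66], [-3.11, 3.11]. Speed limits (rad/s): [2.57, 2.57, 3.14, 3.14, 3.14, 3.14].

## Interface

Orientations are given as [roll, pitch, yaw] about the fixed x, y, z axes, in that order (R = Rz(yaw) Ry(pitch) Rx(roll)).
In Python, from plant import bot gives the robot as it stands.
- The arm moves only by the tool apply_moves, never from a script. Its argument "motion" is text: rows parted by semicolons, each of 4 numbers parted by spaces: the shift along the tool's x, y, z in m, then the turn about the tool's z in degrees. A call has 1 to 8 rows; each row shifts and turns the commanded pose from where the row before left it, along the tool's axes as they then stand; what a row does not reach is not made up. A row lasts 1/8 s, in which the tool goes at most 62.5 mm and 10.7 degrees, less where a joint would pass 70% of its speed; a pose out of reach is approached as far as the arm can. A call with a gripper value outside its range is refused whole. "fingers" is the opening, from -1 (shut) to 1 (fully open), set as the call begins (left out, the last holds). The fingers move at their own pace and stop on an object; the grip force is fixed at half the most. Time passes only in rows, so rows that do not move let the fingers close. It gives the time, the measured TCP pose, the force, the opening and the grip force at its end, in the units of the state.
- bot.get_obs(): the state, without advancing time (a new reading comes with each control period).
- bot.capture(name): name is "side" or "top" or "wrist"; returns a dict with "img" (420x560x3 uint8, blue, green, red), "range_z" (420x560 float32, mm along the optical axis (not along the pixel's ray), 0 where there is no reading), "fx", "fy", "cx", "cy" (pixels), "world_from_camera" (4x4, takes a point from camera to world coordinates); the wrist camera has in their place "mount" (4x4, takes a point from camera to tool coordinates, whose origin is the TCP and whose axes are the flange's). Camera axes: x right, y down, z forward; pixel columns grow to the right and rows downward; lengths in mm; the calibration is good to about 2 mm. A picture is of the moment at which its call begins: read the wrist's pose just before it.
- bot.close_job(): hands the job in; it is judged then, once.
Trained networks look in a picture, given as the dict that the camera call returned (one of the last four; its "shot" number tells which), for a name from the list of things; names that differ only in an ending like _2 or _b are one class to them, and where a whole thing is asked for, a point or a joint stands for the part that bears it (a point fixed in the world has none). Each returns a list of dicts, best first, with "p" (0 to 1); they miss things now and then, are a little off and sometimes report something else, mostly with a low value. They report only what shows in the picture. A call takes as long as a camera call.
- bot.cut_out(picture, thing): "pixels" (420x560 bool, what is visible of it) and "point" ([column, row] in pixels, amid what is visible of it).
The state is a dict: "time": time; "joint_positions": joint angles; "dq": joint speeds; "tau": joint torques, N m; "tool_pos": TCP position; "tcp_rot": TCP orientation; "contact_force": force on the tool from outside, world axes, zero at the start; "moment": the same for the moment, N m; "grip_width": finger opening in mm; "finger_force": force on a finger pad.
Only numpy, scipy, OpenCV 4.12 (cv2) and the standard library are available. Lean on these libraries where they do the work, as an engineer would, in place of code of your own. Each camera call takes 0.05 s, during which the arm holds its last target. There are 200 camera calls.

## Task

The galvanized weather flap over the cam lock of the green tin cabinet is standing open. With a fingertip, fold it down flat over the lock and, keeping it pressed down, push it along away from its pin until it is fully home with its free edge tucked beneath the retaining lip, so that it stays shut when you let go. Only push and press: do not pinch the flap, do not force it against the lip, and leave the padlock, the hinges and the gate latch where they are.

Things in the scene. Friction and masses are not known exactly. Their poses are not given: they have to be found in the camera images.
- cabinet: Green tin cabinet lying on its back, fixed, door upward: 220 mm (its x) by 280 mm (its y), door top 70 mm above the shelf. Origin: centre of its underside, z up. The flap's pin lies along its y; the flap folds over and slides towards its +x. Two slotted ears (4 mm thick, at y = -44 and +44, x -68 to -18 mm, tops at 88 mm) carry the pin. The lock under the flap rises to 77 mm, out of the way.
- flap_pin (a point): Middle of the pin that the flap swings on, 82 mm above the shelf. It slides with the flap along the cabinet's +x.
- flap (a joint): Angle of the flap: 0 = folded down flat (a firm stop), 1.57 = upright, more = leaning back over the near side of the pin (at most 1.9). A light spring (about 0.08 N m when flat) lifts it again to somewhere between 0.7 rad and upright whenever it is let go and not held by the lip.
- slide (a joint): Travel of the pin and flap in the slots, in m: 0 = drawn back, 0.024 = fully home (a firm stop) under the lip, towards the cabinet's +x. It moves with about 2.5 N of friction and stays where it is left.
- flap_press (a point): Point on the outer face for a fingertip to press, 36 mm from the pin, midway across. The outer face looks up when the flap is flat, and to the cabinet's -x when upright. A thumb ridge across this face, 4 mm wide, 7 mm high, 60 mm long, is centred 62 mm from the pin: a finger on the bare face between pin and ridge can press the flap down and push on the ridge.
- flap_edge (a point): Middle of the flap's free edge, 80 mm from the pin, in the middle of its thickness.
- flap_plate: Galvanized plate of the flap with its thumb ridge: 80 mm from pin to free edge, 70 mm wide, 3 mm thick. Origin at the middle of the pin, x along the plate to the free edge, y along the pin, z out of the outer face.
- flap_liner: Thin rubber pad on the inner face of the flap, 50 by 56 mm, 2 mm thick, set in at least 7 mm from the plate's edges. Same frame as the plate. Fingers on pad and plate at once count as pinching.
- lip: Retaining lip, a fixed Z-strip 76 mm wide on the door; same frame as the cabinet. Its flat spans x = 37 to 55 mm, 4 mm thick, underside 86 mm above the shelf; its front flares up to x = 31 mm, 93 mm high. With slide = 0 the flat flap's edge ends 12 mm short of the lip's flat, its top face 2.5 mm lower than the lip's underside; fully home it reaches 12 mm beneath.
- lip_front (a point): Middle of the lower front edge of the flat of the lip, 86 mm above the shelf.
- padlock_mid (a point): Chrome padlock standing on the shelf, 48 x 24 mm, 75 mm tall to the top of its shackle; point 30 mm up. Leave alone.
- hinge_a_mid (a point): Galvanized butt hinge lying open on the cabinet door beside the flap, 60 x 46 mm, 8 mm high; its middle. Leave alone.
- hinge_b_mid (a point): The other butt hinge of the pair, the same, lying on the shelf; its middle. Leave alone.
- latch_mid (a point): Zinc gate latch lying on the shelf, 110 x 36 mm, 28 mm high; its middle. Leave alone.

How it is judged:
By the outcome, as a careful person would: the job done as asked, in the order asked, and still so for the second after the job is handed in, with the robot touching nothing.
It also fails if it takes over 35 s, if anything falls off the work surface, if the arm or the gripper's body presses on something with over 40 N, if the wrist force passes 120 N, or if a joint passes its speed limit or range.

## Working session

There is one attempt and no reset: what is moved stays moved. The work goes in short steps, Python scripts to look and compute and a tool call to move; the robot and the scene stay as the last step left them, time stands still between calls to the robot, and variables do not carry over. Pictures are saved under pics/ and viewed, at most 10 in all, crops included, and the job is handed in when it is done.

Besides the shell and the picture viewer there is one more tool, called after "Emit:" by a JSON object that holds its "fn" and its "kwargs", one argument or row to a line. apply_moves: Moves the arm, as the interface text tells. Its arguments: {"type":"object","properties":{"motion":{"type":"string"},"fingers":{"type":"number"}},"required":["motion"]}

```bash
mkdir -p pics; cat > h.py <<'E'
import numpy as np, cv2
from plant import bot
def pts(c,mask):
    v,u=np.nonzero(mask&(c["range_z"]>0)); z=c["range_z"][v,u]
    P=np.c_[(u-c["cx"])/c["fx"]*z,(v-c["cy"])/c["fy"]*z,z,np.ones(len(z))]
    return (P@np.array(c["world_from_camera"]).T)[:,:3]
E
python3 - <<'E'
from h import *
o=bot.get_obs(); print(o["time"],o["tool_pos"],o["tcp_rot"],o["grip_width"])
ims=[]
for n in("top","side"):
    c=bot.capture(n); ims.append(c["img"])
    for t in("cabinet","flap_plate","lip","padlock_mid","hinge_a_mid","latch_mid"):
        for r in bot.cut_out(c,t)[:2]:
            P=pts(c,r["pixels"])
            if len(P): print(n,t,round(r["p"],2),np.round(r["point"]),len(P),np.median(P,0).round(),np.percentile(P,2,0).round(),np.percentile(P,98,0).round())
    np.savez(""+n,**{k:c[k] for k in("range_z","fx","fy","cx","cy","world_from_camera","img")})
cv2.imwrite("pics/a.png",ims[0]);cv2.imwrite("pics/b.png",ims[1])
E
```

```text
0.0 [ 218.6704717  -476.86317315  226.05756108] [-3.14013296e+00 -1.88624343e-04  4.29818715e-01] 91.70035506140047
top cabinet 0.58 [396. 251.] 13721 [ 553. -163.   70.] [ 422. -305.   38.] [677. -19. 133.]
top cabinet 0.3 [386. 230.] 811 [ 601. -145.   88.] [ 573. -180.   68.] [ 630. -108.   94.]
top flap_plate 0.74 [416. 285.] 197 [ 495. -187.  153.] [ 482. -219.   96.] [ 515. -155.  163.]
top flap_plate 0.26 [387. 227.] 774 [ 600. -143.   88.] [ 571. -179.   68.] [ 627. -108.   94.]
top lip 0.85 [389. 232.] 855 [ 601. -146.   88.] [ 572. -184.   68.] [ 630. -108.   94.]
top lip 0.37 [467. 205.] 745 [ 651. -347.    6.] [ 606. -371.   -1.] [ 707. -332.   25.]
top padlock_mid 0.7 [297. 290.] 243 [478.  35.  42.] [464.  12.  24.] [488.  56.  76.]
top padlock_mid 0.59 [348. 277.] 692 [506. -70.  73.] [477. -97.  68.] [536. -47.  79.]
top hinge_a_mid 0.8 [348. 280.] 620 [506. -70.  73.] [476. -94.  69.] [534. -47.  79.]
top hinge_a_mid 0.49 [470. 207.] 725 [ 651. -347.    6.] [ 606. -370.   -1.] [ 707. -332.   25.]
top latch_mid 0.94 [465. 208.] 785 [ 650. -347.    5.] [ 604. -371.   -2.] [ 706. -330.   25.]
top latch_mid 0.5 [298. 290.] 287 [478.  34.  42.] [464.  10.  -1.] [489.  57.  76.]
side flap_plate 0.72 [255. 304.] 768 [ 498. -193.  143.] [ 482. -220.   72.] [ 516. -149.  162.]
side lip 0.96 [302. 283.] 739 [ 597. -148.   90.] [ 571. -184.   70.] [ 630. -107.   93.]
side padlock_mid 0.75 [257. 302.] 743 [ 498. -194.  144.] [ 482. -220.   89.] [ 514. -158.  162.]
side padlock_mid 0.6 [217. 256.] 377 [473.  17.  40.] [463.   8.   5.] [486.  55.  75.]
side hinge_a_mid 0.67 [241. 271.] 681 [506. -74.  73.] [ 476. -101.   70.] [537. -44.  80.]
side hinge_a_mid 0.34 [214. 257.] 394 [473.  17.  40.] [462.   8.   1.] [487.  78.  75.]
side latch_mid 0.66 [382. 403.] 1439 [ 649. -353.    5.] [ 604. -369.   -1.] [ 708. -331.   26.]
```

View pics/a.png

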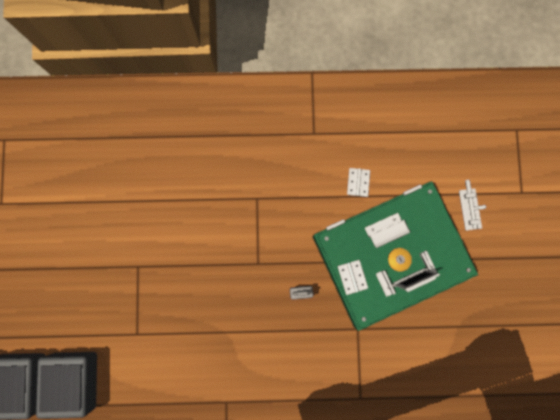

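View pics/b.png

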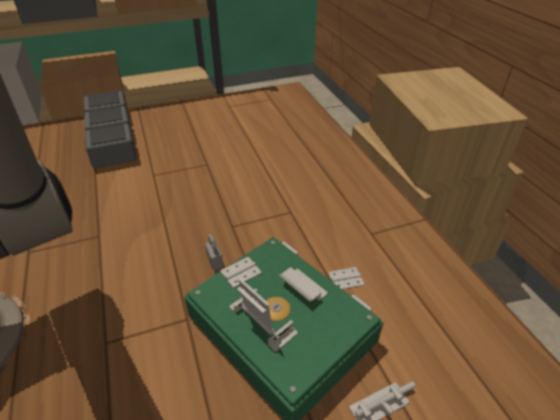

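The top view shows the cabinet (centre about 396,251), the flap upright near 416,285, the lip at 388,230, and hinge a on the door at 352,277. Next I fit the cabinet frame.

```bash
cat >> h.py <<'E'
from scipy.optimize import minimize
def allpts(n):
    c=dict(np.load(n+".npz")); return pts(c,c["range_z"]>0),c
E
python3 - <<'E'
from h import *
for n in("top","side"):
    c=dict(np.load(n+".npz")); b,g,r=[c["img"][...,i].astype(int) for i in range(3)]
    P=pts(c,(g>r+25)&(g>b+10)); P=P[(abs(P[:,2]-70)<4)&(P[:,0]>380)&(P[:,0]<720)&(P[:,1]<50)]
    R=cv2.minAreaRect(P[:,:2].astype(np.float32)); print(n,len(P),P[:,2].mean(),R)
    yaw=np.radians(R[2]); 
    for k in range(4):
        a=yaw+k*np.pi/2
        if abs(a%(2*np.pi)-0.4)<.5: break
    print("yaw",a)
    Rm=np.array([[np.cos(a),-np.sin(a)],[np.sin(a),np.cos(a)]])
    A=pts(c,c["range_z"]>0); L=(A[:,:2]-np.array(R[0]))@Rm; z=A[:,2]
    def s(t,m): 
        print(t,m.sum(), *[np.percentile(q[m],[3,50,97]).round(1) for q in (L[:,0],L[:,1],z)])
    s("lip",(z>84)&(z<98)&(abs(L[:,0]-45)<20)&(abs(L[:,1])<50))
    s("flap>100",(z>100)&(abs(L[:,0]+50)<60)&(abs(L[:,1])<50)&(z<175))
    for h in range(100,175,15): s(h,(z>h)&(z<h+15)&(abs(L[:,0]+50)<60)&(abs(L[:,1])<50))
    s("ear+",(z>80)&(z<92)&(abs(L[:,1]-44)<6)&(abs(L[:,0]+43)<35))
    s("ear-",(z>80)&(z<92)&(abs(L[:,1]+44)<6)&(abs(L[:,0]+43)<35))
E
```

```text
top 9472 69.73009169892823 ((551.2178344726562, -165.75921630859375), (209.91773986816406, 270.5147705078125), 23.106403350830078)
yaw 0.40328281676583533
lip 519 [31.7 44.9 58.2] [-36.1  -0.2  36.4] [86.2 90.1 94.3]
flap>100 410 [-65.9 -56.1 -50.9] [-32.    1.4  33.9] [102.5 143.5 162.6]
100 65 [-54.3 -51.4 -50.5] [-31.7   4.2  34.4] [101.4 108.1 114.4]
115 60 [-55.8 -53.  -51.8] [-31.1   1.9  34.4] [115.6 121.7 129.7]
130 103 [-66.5 -54.9 -53. ] [-32.3  -1.3  31.8] [130.9 141.4 144.9]
145 125 [-65.9 -57.5 -54.7] [-30.3   3.5  34. ] [145.4 149.1 159.5]
160 57 [-60.9 -59.4 -57.7] [-32.1  -1.7  29.4] [160.1 161.6 164. ]
ear+ 81 [-65.4 -47.2 -19.9] [39.7 44.9 49. ] [80.8 86.6 90.3]
ear- 72 [-56.2 -39.9 -18.8] [-48.6 -43.1 -40.2] [81.1 86.7 91.3]
side 11541 69.8763314903177 ((548.6702880859375, -167.24468994140625), (206.5518035888672, 268.6221008300781), 23.005802154541016)
yaw 0.40152699465914604
lip 561 [33.9 47.7 60.8] [-36.6  -1.2  36.4] [87.9 90.3 93.2]
flap>100 643 [-64.  -57.5 -52.9] [-34.1  -4.9  32.3] [102.  145.  162.1]
100 129 [-54.6 -53.7 -52.4] [-34.2  -3.5  33.1] [100.4 107.4 114.9]
115 72 [-55.6 -54.6 -52.9] [-34.4 -19.4  32.9] [115.3 119.1 128.9]
130 123 [-64.3 -60.9 -55. ] [-34.1  -8.6  28.8] [132.2 143.8 144.9]
145 236 [-64.  -58.2 -56. ] [-34.1  -2.6  31.4] [145.1 148.5 159.7]
160 83 [-59.  -57.5 -55.5] [-31.1  -0.   33.2] [160.1 161.4 163.1]
ear+ 65 [-65.2 -54.5 -16.1] [38.8 42.9 47.3] [81.  86.1 89.4]
ear- 150 [-65.  -43.6 -17.6] [-48.2 -44.6 -41.1] [80.9 86.4 89.5]
```

Emit:
{"fn": "apply_moves", "kwargs": {
  "motion": "0.042 -0.018 0 0; 0.042 -0.018 0 0; 0.042 -0.018 0 0; 0.042 -0.018 0 0; 0.042 -0.018 0 0; 0.042 -0.018 0 0; 0.042 -0.019 0 0; 0.04 -0.019 0 1.6",
  "fingers": -1
}}

```text
time: 1.7
tool_pos: [462.5, -204.1, 226.9]
tcp_rot: [3.141, -0.0, 0.401]
contact_force: [0.8, -0.8, 0.0]
grip_width: 16.3
finger_force: 0.0
```

```bash
cat >> h.py <<'E'
C=np.array([552.5,-165.2]);YAW=0.402
def loc():
    o=bot.get_obs();c,s=np.cos(YAW),np.sin(YAW)
    l=(np.array(o["tool_pos"][:2])-C)@np.array([[c,-s],[s,c]])
    f=np.array(o["contact_force"]);fl=f[:2]@np.array([[c,-s],[s,c]])
    print("t",round(o["time"],2),"local",l.round(1),"z",round(o["tool_pos"][2],1),"rot",np.round(o["tcp_rot"],3),"F",fl.round(1),f[2].round(1),"w",round(o["grip_width"],1))
E
python3 - <<'E'
from h import *
loc()
c=bot.capture("wrist"); cv2.imwrite("pics/c.png",c["img"])
M=np.array(c["mount"]);print(M.round(3))
o=bot.get_obs()
from scipy.spatial.transform import Rotation as Ro
T=np.eye(4);T[:3,:3]=Ro.from_euler("xyz",o["tcp_rot"]).as_matrix();T[:3,3]=o["tool_pos"]
c["world_from_camera"]=T@M
cc,s=np.cos(YAW),np.sin(YAW)
A=pts(c,c["range_z"]>0);L=(A[:,:2]-C)@np.array([[cc,-s],[s,cc]]);z=A[:,2]
def st(t,m):
    if m.sum()>5: print(t,m.sum(), *[np.percentile(q[m],[3,50,97]).round(1) for q in (L[:,0],L[:,1],z)])
st("lip",(z>84)&(z<98)&(abs(L[:,0]-45)<20)&(abs(L[:,1])<50))
for h in range(85,175,10): st(h,(z>h)&(z<h+10)&(abs(L[:,0]+55)<25)&(abs(L[:,1])<38))
for q in(1,-1): st("ear",(z>80)&(z<92)&(abs(L[:,1]-44*q)<8)&(abs(L[:,0]+43)<35))
E
```

```text
t 1.7 local [-98.1  -0.6] z 226.9 rot [ 3.141 -0.     0.401] F [ 0.4 -1. ] 0.0 w 16.3
[[-1.00000e-03 -9.66000e-01 -2.60000e-01  7.00910e+01]
 [ 1.00000e+00 -1.00000e-03 -1.00000e-03 -2.52000e-01]
 [ 1.00000e-03 -2.60000e-01  9.66000e-01 -1.57207e+02]
 [ 0.00000e+00  0.00000e+00  0.00000e+00  1.00000e+00]]
lip 3592 [32.7 44.7 56. ] [-33.6   2.6  37.9] [88.4 90.1 92.9]
85 292 [-50.5 -48.8 -47.1] [-31.6   3.6  36.1] [85.1 86.  93.8]
95 127 [-51.4 -49.2 -49. ] [-31.5   4.3  35.1] [ 98.2 101.1 104.8]
105 225 [-52.4 -50.1 -49.5] [-30.2   1.1  35.1] [105.1 109.6 114.4]
115 235 [-53.2 -51.1 -50.6] [-31.    1.9  34.2] [116.2 120.6 124.7]
125 260 [-54.2 -52.  -51.3] [-30.9   1.2  35.1] [125.1 129.6 134.8]
135 601 [-65.2 -55.  -52.3] [-29.2   1.9  32.5] [135.4 143.6 144.9]
145 674 [-63.6 -55.6 -53.3] [-28.9   1.9  33.5] [145.1 147.1 154.6]
155 773 [-59.8 -57.8 -56.3] [-31.    1.9  34.8] [156.5 160.7 162.2]
ear 455 [-61.  -43.7 -18.2] [38.8 45.4 50.3] [81.8 87.1 88.7]
ear 423 [-61.1 -42.3 -18.3] [-46.6 -41.4 -37.7] [82.  86.9 88.6]
```

View pics/c.png

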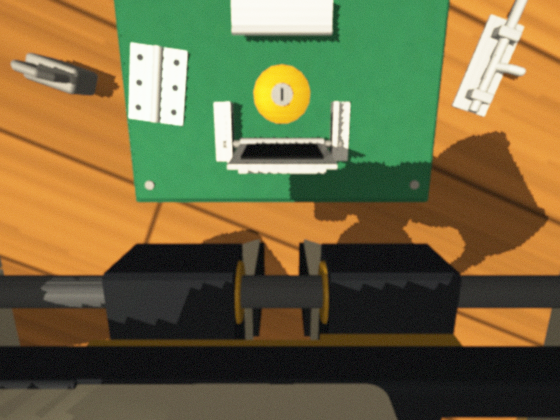

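The wrist view shows the flap edge at about (282,150) between the ears, with the lip at the top (282,15) and no obstruction between them. The frame fit holds. I'll descend behind the flap.

Emit:
{"fn": "apply_moves", "kwargs": {
  "motion": "0 -0.002 0.035 0; 0 0 0.035 0; 0 0 0.03 0; 0.005 0 0 0; 0.005 0 0 0; 0 0 0 0",
  "fingers": -1
}}

```text
time: 2.5
tool_pos: [471.2, -199.9, 128.1]
tcp_rot: [3.139, -0.002, 0.402]
contact_force: [0.1, -0.5, 0.8]
grip_width: 0.3
finger_force: 0.0
```

```bash
python3 -c "
from h import *
loc()"
```

```text
t 2.5 local [-88.4  -0.2] z 128.1 rot [ 3.139e+00 -2.000e-03  4.020e-01] F [-0.1 -0.5] 0.8 w 0.3
```

Emit:
{"fn": "apply_moves", "kwargs": {
  "motion": "0.005 -0.001 0 0; 0.005 0 0 0; 0.005 0 0 0; 0.004 0 0 0; 0.004 0 0 0; 0.005 0 0 0; 0.005 0 0.001 0; 0.005 0 0.002 0"
}}

```text
time: 3.5
tool_pos: [504.9, -183.7, 123.7]
tcp_rot: [3.141, -0.0, 0.402]
contact_force: [-0.5, 0.0, 0.1]
grip_width: 0.5
finger_force: 0.1
```

```bash
cat >> h.py <<'E'
def flap(n):
    c=bot.capture(n);r=bot.cut_out(c,"flap_plate");cc,s=np.cos(YAW),np.sin(YAW)
    for q in r[:1]:
        A=pts(c,q["pixels"]);L=(A[:,:2]-C)@np.array([[cc,-s],[s,cc]]);m=(abs(L[:,1])<40)&(abs(L[:,0])<80)&(A[:,2]<175)
        i=np.argsort(A[m,2]);X=np.c_[L[m],A[m,2]][i]
        print(n,round(q["p"],2),m.sum(),[X[int(k*(len(X)-1))].round().tolist() for k in(0,.1,.25,.5,.75,.9,.98)])
    return c
E
python3 -c "
from h import *
loc();c=flap('side')
cv2.imwrite('pics/d.png',cv2.resize(c['img'][220:370,150:350],None,fx=3,fy=3))"
```

```text
t 3.5 local [-51.    1.5] z 123.7 rot [ 3.141 -0.     0.402] F [-0.4  0.2] 0.1 w 0.5
side 0.97 382 [[-39.0, -24.0, 70.0], [-54.0, -29.0, 89.0], [-52.0, -5.0, 92.0], [-48.0, -32.0, 97.0], [-47.0, -5.0, 105.0], [-43.0, -3.0, 111.0], [-42.0, -9.0, 115.0]]
```

View pics/d.png

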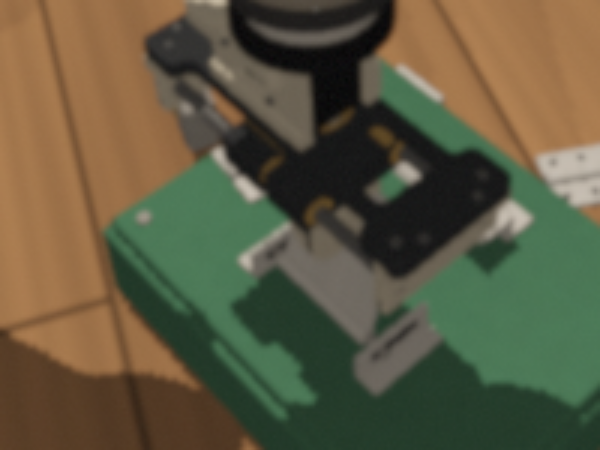

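The view shows the flap (around 330,290 in the crop) leaning forward ahead of the finger, with the pin still at the back of the slots. I'll continue the arc.

Emit:
{"fn": "apply_moves", "kwargs": {
  "motion": "0.005 0 0.002 0; 0.005 0 0.002 0; 0.005 0 0.003 0; 0.004 0 0.004 0; 0.003 0 0.004 0; 0.003 0 0.004 0; 0.002 0 0.004 0; 0.002 0 0.004 0"
}}

```text
time: 4.6
tool_pos: [531.3, -172.5, 96.5]
tcp_rot: [3.142, 0.0, 0.402]
contact_force: [-1.4, -0.5, 0.9]
grip_width: 0.5
finger_force: 0.5
```

```bash
python3 -c "
from h import *
loc();flap('side')"
```

```text
t 4.6 local [-22.4   1.6] z 96.5 rot [3.142 0.    0.402] F [-1.4  0.1] 0.9 w 0.5
side 0.69 722 [[-48.0, -29.0, 82.0], [-46.0, 25.0, 85.0], [-41.0, 24.0, 87.0], [-37.0, -20.0, 89.0], [-31.0, 19.0, 92.0], [-22.0, -28.0, 94.0], [-14.0, -12.0, 97.0]]
```

Emit:
{"fn": "apply_moves", "kwargs": {
  "motion": "0.001 0 0.003 0; 0.001 0 0.003 0; 0 0 0.003 0; 0 0 0.002 0; 0 0 0.002 0; 0 0 0.001 0; 0 0 0 0"
}}

```text
time: 5.58
tool_pos: [533.5, -171.8, 83.5]
tcp_rot: [3.141, -0.001, 0.402]
contact_force: [-0.2, 1.5, 6.2]
grip_width: 0.3
finger_force: 3.0
```

```bash
python3 -c "
from h import *
loc();flap('side')"
```

```text
t 5.58 local [-20.1   1.4] z 83.5 rot [ 3.141e+00 -1.000e-03  4.020e-01] F [0.4 1.5] 6.2 w 0.3
side 0.89 656 [[-18.0, -34.0, 80.0], [-26.0, -18.0, 82.0], [-25.0, 27.0, 83.0], [-39.0, -10.0, 83.0], [-23.0, -26.0, 84.0], [-30.0, -33.0, 85.0], [-52.0, -12.0, 87.0]]
```

The flap is flat and pressed with about 6 N. I'll move up to the ridge.

Emit:
{"fn": "apply_moves", "kwargs": {
  "motion": "0.003 0 0 0; 0.003 0 0 0; 0.003 0 0 0; 0.003 0 0 0; 0.003 0 0 0; 0.003 0 0 0; 0 0 0 0"
}}

```text
time: 6.55
tool_pos: [549.7, -164.8, 83.4]
tcp_rot: [3.141, -0.0, 0.402]
contact_force: [-0.9, 0.8, 6.3]
grip_width: 0.7
finger_force: 3.3
```

```bash
python3 -c "
from h import *
loc();flap('side')"
```

```text
t 6.55 local [-2.4  1.4] z 83.4 rot [ 3.141 -0.     0.402] F [-0.5  1.1] 6.3 w 0.7
side 0.87 570 [[-9.0, 29.0, 80.0], [-4.0, -9.0, 82.0], [-28.0, 8.0, 83.0], [-6.0, -16.0, 83.0], [3.0, -14.0, 84.0], [-29.0, -4.0, 85.0], [-20.0, 6.0, 86.0]]
```

Emit:
{"fn": "apply_moves", "kwargs": {
  "motion": "0.002 0 0 0; 0.002 0 0 0; 0.002 0 0 0; 0.002 0 0 0; 0.002 0 0 0; 0.002 0 0 0"
}}

```text
time: 7.4
tool_pos: [559.8, -160.7, 83.3]
tcp_rot: [3.141, 0.002, 0.402]
contact_force: [-4.4, -2.7, 6.5]
grip_width: 0.8
finger_force: 3.5
```

```bash
python3 -c "
from h import *
loc();c=flap('side')
cv2.imwrite('pics/e.png',cv2.resize(c['img'][220:370,150:350],None,fx=3,fy=3))"
```

```text
t 7.4 local [8.5 1.2] z 83.3 rot [3.141e+00 2.000e-03 4.020e-01] F [-5.1 -0.7] 6.5 w 0.8
side 0.72 719 [[5.0, -34.0, 80.0], [-10.0, 23.0, 82.0], [-9.0, -2.0, 83.0], [-16.0, -12.0, 83.0], [-19.0, 33.0, 84.0], [-5.0, -22.0, 84.0], [-11.0, -2.0, 85.0]]
```

View pics/e.png

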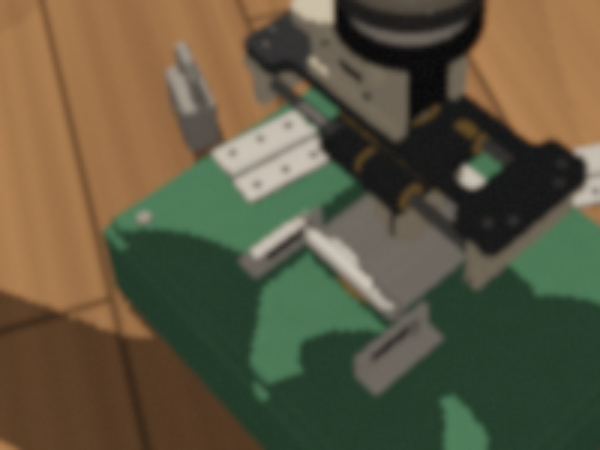

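The flap is flat with its rear edge near (350,270) in the crop, well forward in the slots and sliding. I'll keep going in smaller steps.

Emit:
{"fn": "apply_moves", "kwargs": {
  "motion": "0.002 0 0 0; 0.002 0 0 0; 0.002 0 0 0; 0.0015 0 0 0; 0 0 0 0"
}}

```text
time: 8.12
tool_pos: [566.5, -157.9, 83.2]
tcp_rot: [3.141, 0.002, 0.402]
contact_force: [-4.9, -3.0, 6.4]
grip_width: 0.5
finger_force: 4.8
```

```bash
python3 -c "
from h import *
loc()"
```

```text
t 8.12 local [15.8  1.3] z 83.2 rot [3.141e+00 2.000e-03 4.020e-01] F [-5.7 -0.8] 6.4 w 0.5
```

Emit:
{"fn": "apply_moves", "kwargs": {
  "motion": "0.0015 0 0 0; 0.0015 0 0 0; 0 0 0 0"
}}

```text
time: 8.5
tool_pos: [566.8, -157.7, 82.8]
tcp_rot: [-3.14, 0.008, 0.402]
contact_force: [-14.2, -7.7, 9.5]
grip_width: 0.4
finger_force: 9.8
```

Emit:
{"fn": "apply_moves", "kwargs": {
  "motion": "0.001 0 0 0; 0.001 0 0 0; 0 0 0 0"
}}

```text
time: 8.88
tool_pos: [566.9, -157.5, 82.5]
tcp_rot: [-3.139, 0.012, 0.402]
contact_force: [-19.3, -9.7, 11.6]
grip_width: 0.2
finger_force: 12.8
```

```bash
python3 -c "
from h import *
loc()"
```

```text
t 8.88 local [16.2  1.4] z 82.5 rot [-3.139  0.012  0.402] F [-21.6  -1.4] 11.6 w 0.2
```

It has come to a firm stop. I'll relax the push and check whether that is the home stop.

Emit:
{"fn": "apply_moves", "kwargs": {
  "motion": "-0.003 0 0 0; 0 0 0 0"
}}

```text
time: 9.12
tool_pos: [566.7, -157.7, 82.9]
tcp_rot: [-3.141, 0.006, 0.402]
contact_force: [-10.6, -6.3, 7.7]
grip_width: 0.8
finger_force: 9.5
```

```bash
python3 - <<'E'
from h import *
loc()
cc,s=np.cos(YAW),np.sin(YAW)
for n in("side","top"):
    c=flap(n)
    # project expected points: pin line at slide 0/24, lip
    W=np.linalg.inv(c["world_from_camera"])
    im=cv2.resize(c["img"],None,fx=6,fy=6,interpolation=cv2.INTER_CUBIC)
    def pr(x,y,z):
        w=np.r_[C+np.array([[cc,-s],[s,cc]])@[x,y],z,1];q=W@w
        return 6*(c["fx"]*q[0]/q[2]+c["cx"]+.5),6*(c["fy"]*q[1]/q[2]+c["cy"]+.5)
    for x,col in((-55,(0,0,255)),(-31,(255,0,0))):
        a,b=[tuple(int(t) for t in pr(x,y,83.5)) for y in(-35,35)];cv2.line(im,a,b,col,1)
    for x in(25,37,49,55):
        a,b=[tuple(int(t) for t in pr(x,y,83.5 if x<55 else 90)) for y in(-35,-45)];cv2.line(im,a,b,(0,255,255),1)
    u,v=[int(t) for t in pr(0,-5,84)]
    cv2.imwrite(f"pics/f_{n}.png",im[v-300:v+300,u-400:u+400])
E
```

```text
t 9.12 local [16.   1.3] z 82.9 rot [-3.141  0.006  0.402] F [-12.2  -1.7] 7.7 w 0.8
side 0.91 940 [[4.0, -30.0, 71.0], [-23.0, 32.0, 82.0], [-0.0, -29.0, 83.0], [21.0, -27.0, 83.0], [-19.0, 9.0, 84.0], [-23.0, -34.0, 85.0], [-21.0, 20.0, 86.0]]
```

View pics/f_side.png

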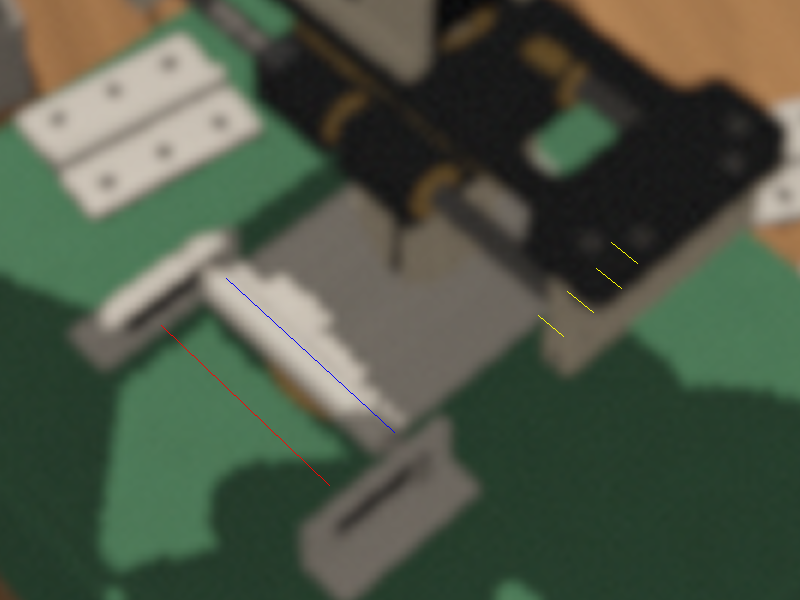

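In the side view the flap's rear edge (about 300,350) lies on the blue line where the pin should be when home, so it is home. I'll ease the push and lift off.

Emit:
{"fn": "apply_moves", "kwargs": {
  "motion": "-0.0015 0 0 0; -0.0015 0 -0.001 0; 0 0 -0.001 0; 0 0 -0.003 0; 0 0 -0.008 0; 0 0 -0.02 0; 0 0 -0.03 0"
}}

```text
time: 10.2
tool_pos: [566.7, -156.9, 146.2]
tcp_rot: [-3.141, 0.0, 0.402]
contact_force: [0.0, -0.5, 0.5]
grip_width: 0.2
finger_force: 0.0
```

```bash
python3 -c "
from h import *
loc()"
```

```text
t 10.2 local [16.3  2. ] z 146.2 rot [-3.141  0.     0.402] F [-0.2 -0.5] 0.5 w 0.2
```

Emit:
{"fn": "apply_moves", "kwargs": {
  "motion": "-0.03 0 -0.04 0; -0.05 0 -0.02 0; -0.05 0 0 0; -0.05 0 0 0; 0 0 0 0; 0 0 0 0"
}}

```text
time: 10.95
tool_pos: [401.9, -228.0, 206.5]
tcp_rot: [3.14, -0.002, 0.401]
contact_force: [0.0, 0.2, -0.0]
grip_width: 0.5
finger_force: 0.0
```

```bash
python3 - <<'E'
from h import *
loc()
c=flap("top");flap("top");s=flap("side")
cv2.imwrite("pics/g.png",np.hstack([cv2.resize(c["img"][180:330,310:480],(400,353)),cv2.resize(s["img"][220:370,170:340],(400,353))]))
E
```

```text
t 10.95 local [-163.2    1.2] z 206.5 rot [ 3.14e+00 -2.00e-03  4.01e-01] F [0.1 0.2] -0.0 w 0.5
top 0.9 1018 [[15.0, 32.0, 68.0], [-21.0, -32.0, 82.0], [-6.0, 2.0, 83.0], [-4.0, -7.0, 84.0], [12.0, 31.0, 86.0], [22.0, 20.0, 88.0], [28.0, -25.0, 93.0]]
top 0.55 993 [[-19.0, 32.0, 65.0], [3.0, 21.0, 82.0], [-25.0, -2.0, 83.0], [-2.0, 15.0, 84.0], [4.0, 5.0, 86.0], [20.0, -4.0, 87.0], [27.0, -27.0, 93.0]]
side 0.96 1238 [[35.0, -28.0, 68.0], [-16.0, -2.0, 83.0], [12.0, 18.0, 84.0], [13.0, -18.0, 85.0], [21.0, 10.0, 86.0], [21.0, 15.0, 87.0], [29.0, -16.0, 92.0]]
```

View pics/g.png

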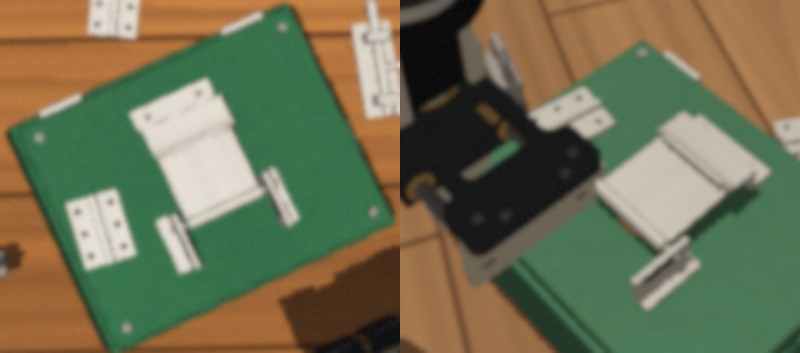

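The flap lies flat and its edge is under the lip in both views. I'll measure the travel precisely with the wrist camera.

Emit:
{"fn": "apply_moves", "kwargs": {
  "motion": "0.03 0 -0.02 0; 0.035 0 0 0; 0 0 0 0; 0 0 0 0"
}}

```text
time: 11.75
tool_pos: [460.5, -202.2, 225.2]
tcp_rot: [-3.141, 0.001, 0.403]
contact_force: [0.9, -1.1, -0.1]
grip_width: 0.4
finger_force: 0.0
```

```bash
python3 - <<'E'
from h import *
from scipy.spatial.transform import Rotation as Ro
loc();o=bot.get_obs();c=bot.capture("wrist")
T=np.eye(4);T[:3,:3]=Ro.from_euler("xyz",o["tcp_rot"]).as_matrix();T[:3,3]=o["tool_pos"]
c["world_from_camera"]=T@np.array(c["mount"])
cc,s=np.cos(YAW),np.sin(YAW)
A=pts(c,c["range_z"]>0);L=(A[:,:2]-C)@np.array([[cc,-s],[s,cc]]);z=A[:,2]
for a in range(-44,64,2):
    m=(L[:,0]>=a)&(L[:,0]<a+2)&(abs(L[:,1]-2)<22)
    if m.any(): print(a+1,m.sum(),np.percentile(z[m],[10,50,90]).round(1),end=" | ")
cv2.imwrite("pics/h.png",cv2.resize(c["img"][0:220,180:400],None,fx=2.7,fy=2.7))
E
```

```text
t 11.75 local [-99.1   2. ] z 225.2 rot [-3.141e+00  1.000e-03  4.030e-01] F [ 0.4 -1.4] -0.1 w 0.4
-43 102 [68.3 69.3 70.1] | -41 153 [68.4 69.4 70.3] | -39 50 [68.2 69.  70.2] | -37 161 [83.1 84.7 86. ] | -35 108 [85.2 86.1 86.9] | -33 161 [85.3 86.1 87. ] | -31 108 [84.7 85.8 86.6] | -29 161 [82.3 83.7 85.2] | -27 160 [82.3 83.1 84. ] | -25 108 [82.3 83.1 83.8] | -23 160 [82.1 83.2 84.2] | -21 108 [82.4 83.1 84. ] | -19 164 [82.4 83.4 84.2] | -17 109 [82.4 83.2 84.3] | -15 163 [82.8 83.5 84.4] | -13 156 [82.5 83.5 84.4] | -11 118 [82.4 83.5 84.6] | -9 165 [82.8 83.6 84.5] | -7 133 [82.7 83.8 84.7] | -5 141 [82.7 83.7 84.5] | -3 165 [82.9 83.8 84.7] | -1 131 [82.7 84.  84.9] | 1 142 [83.2 83.9 84.6] | 3 163 [83.2 84.  84.9] | 5 150 [83.2 84.1 85. ] | 7 129 [83.1 84.  85.2] | 9 162 [83.4 84.2 85.1] | 11 167 [83.1 84.1 85.2] | 13 146 [83.7 84.5 85.3] | 15 142 [83.3 84.2 85.5] | 17 162 [83.4 84.3 85.3] | 19 169 [83.9 84.6 85.5] | 21 159 [83.8 84.6 85.5] | 23 151 [83.6 84.8 85.7] | 25 152 [83.6 84.7 85.8] | 27 281 [84.7 91.1 92.4] | 29 179 [91.1 92.1 93.1] | 31 159 [90.8 91.8 92.7] | 33 141 [89.6 90.5 91.5] | 35 161 [88.6 89.6 90.4] | 37 177 [88.2 89.3 90.4] | 39 174 [88.4 89.2 90.3] | 41 160 [88.4 89.4 90.3] | 43 183 [88.3 89.3 90.1] | 45 175 [88.3 89.4 90.3] | 47 165 [88.4 89.3 90.3] | 49 176 [88.3 89.2 90.2] | 51 76 [88.  89.  90.1] |
```

View pics/h.png

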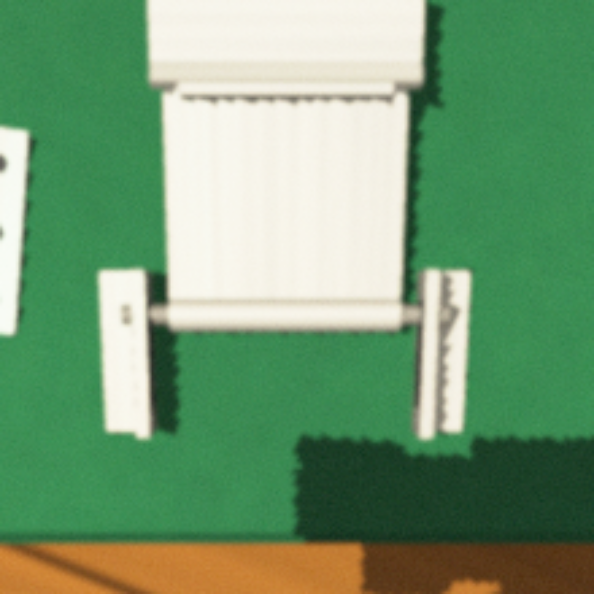

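The picture shows the pin at row 314 and the ear ends at rows 270 and 437. That puts the pin at x of about -31 mm, which is fully home, and the flap is held flat. Handing in.

```bash
python3 -c "
from plant import bot
print(bot.close_job())"
```

```text
the job is handed in; nothing more can be done
None
```

The flap is folded flat and pushed fully home, with its free edge under the lip; it stayed shut after I lifted off, and I handed the job in at about 12 s.

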